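# Flip a brake pad onto the measuring plate

### The arm

A 7-joint arm with a two-finger parallel gripper is mounted at the origin on the work surface. World frame = base frame: x ahead of the robot, y to its left, z up, the work surface at z = 0. Lengths are in m, angles in degrees, forces in N, time in s.
With the tool pointing down it reaches from about 0.425 to 0.925 m from the base axis. Payload 6.8 kg.
Tool frame: the origin (TCP) lies midway between the tips of the shut fingers; the grasp point (between the pads) lies 19 mm behind it; z points along the fingers, y is the direction in which the jaws open and shut (so a half turn about z gives the same grasp; the last joint's range is limited). The gripper opens to 88 mm and grips with 3 to 60 N. Pads are 20 mm wide; open, the fingers measure 115 mm over their backs; the gripper's body (75 mm by 178 mm) begins 61 mm behind the grasp point.
Start: joints at [67.145, 27.33, 1.283, 89.118, -0.659, 63.558, -4.761], TCP at [0.194, -0.647, 0.223] pointing down, gripper open.
Joint ranges: [-169.35, 169.35], [-19.33, 120.38], [-80.79, 83.38], [13.8, 139.57], [-78.32, 258.32], [9.67, 109.79], [-169.56, 169.56]. Speed limits (degrees/s): [136.94, 136.94, 180, 180, 180, 180, 180].

### API

Orientations are given as [roll, pitch, yaw] about the fixed x, y, z axes, in that order (R = Rz(yaw) Ry(pitch) Rx(roll)).
In Python, from workcell import r gives the robot as it stands.
- The arm moves only by the shell command python3 -m pendant 'ROWS'. ROWS is JSON, a list that holds one entry, the list of rows, each a list of 7 numbers: the finger opening in cm, from 0 to 8.78, then the shift along the tool's x, y, z in cm, then the turn, a rotation vector about the tool's x, y, z in rad. In form: [[[grip, tx, ty, tz, ax, ay, az], ...]]. A call has exactly 8 rows; each row is the pose to reach, as a shift and turn from the pose measured when the call began, along the tool's axes at that moment; what a row does not reach only later rows make up. A row lasts 1/8 s, in which the tool goes at most 62.5 mm and 10.7 degrees, less where a joint would pass 70% of its speed; a pose out of reach is approached as far as the arm can. A call with a gripper value outside its range is refused whole. The fingers move at their own pace and stop on an object; the grip force is fixed at half the most. Time passes only in rows, so rows that repeat a pose let the fingers close, or fill a call up. It gives the time, the measured TCP pose, the force and the opening at its end, in the units of the state.
- r.sense(): the state, without advancing time (a new reading comes with each control period).
- r.camera(name): name is "scene" or "top"; returns a dict with "pixels" (480x640x3 uint8, blue, green, red), "depth" (480x640 float32, m along the optical axis (not along the pixel's ray), 0 where there is no reading), "intrinsics" (3x3 intrinsics, pixels), "k1" (the pictures are not rectified: a ray, as slopes to the right and down, at radius r is drawn at 1 + k1 r^2 times it, then the intrinsics apply), "extrinsics" (4x4, takes a point from world to camera coordinates). Camera axes: x right, y down, z forward; pixel columns grow to the right and rows downward; lengths in m; the calibration is good to about 2 mm. A picture is of the moment at which its call begins.
- r.job_done(): hands the job in, once; it reports no verdict.
The state is a dict: "time": time; "q": joint angles; "qvel": joint speeds; "effort": joint torques, N m; "tcp_pos": TCP position; "ee_rot": TCP orientation; "force": force on the tool from outside, world axes, zero at the start; "ft_torque": the same for the moment, N m; "opening": finger opening in m.
Only numpy, scipy, OpenCV 4.12 (cv2) and the standard library are available. Lean on these libraries where they do the work, as an engineer would, in place of code of your own. Each camera call takes 0.05 s, during which the arm holds its last target.

### The job

The brake pad lies lining down on the bench and its lining is to be measured: without picking it up, push it with the fingertips against the edge of the raised metal plate that faces the robot until it tips up and topples over onto the plate, lining up. Then push it on until the whole pad lies on the plate. Leave the can, the socket and the bearing where they are.

Things in the scene. Friction and masses are not known exactly. Their poses are not given: they have to be found in the camera images.
- pad: loose brake pad, 0.28 kg: dark steel backing plate 52 (local x) x 110 (local y) x 6 mm on a grooved grey lining 42 x 94 x 10 mm centred under it; 16 mm thick in all. The backing overhangs the lining 5 mm at the long sides. Origin: centre of the lining's outer face; local z points from lining to backing (up at the start, down when the lining is up). The long side at local -x roughly faces the robot at the start
- plate: raised measuring plate, bare aluminium, fixed to the bench: 140 mm (local x) by 240 mm (local y), 14 mm high, square edges, flat top. Origin: centre of its underside, on the bench. Local x points away from the robot: the edge facing the robot is at local x = -70 mm. The pad starts before that edge; pressed against it with some 12 N, its far long side stays caught there and the pad can be swung up about it
- pad_c0 (a point): corner of the pad's backing plate, halfway through its 6 mm thickness (13 mm from the lining's outer face), at the corner where its local x and y are both negative
- pad_c1 (a point): corner of the pad's backing plate, halfway through its 6 mm thickness (13 mm from the lining's outer face), local x negative, y positive
- pad_c2 (a point): corner of the pad's backing plate, halfway through its 6 mm thickness (13 mm from the lining's outer face), local x and y both positive
- pad_c3 (a point): corner of the pad's backing plate, halfway through its 6 mm thickness (13 mm from the lining's outer face), local x positive, y negative
- can: bystander: white spray can, 52 mm across, 150 mm high, standing; origin centre of its foot
- socket: bystander: steel wheel-nut socket, 28 mm across, 50 mm high, standing; origin centre of its foot
- bearing: bystander: flat steel bearing ring, 60 mm outside, 32 mm inside, 18 mm high, lying flat; origin centre of its underside
Not all that is in view belongs to the job. Of the things that look like the pad, the middle-sized one is meant.

How it is judged (in metres and radians):
On the way, in this order (a step that is already met when the one before it is completed fails the run):
1. the pad, still lining down, is pushed against the plate's edge (angle between pad's own z axis and vertical below 0.35 rad and contact force between pad and plate above 0.3 N).
2. the pad is tipped up on its edge at the plate's edge (angle between pad's own z axis and vertical between 1 and 2.2 rad and x of pad in the frame of plate between -0.13 and -0.02 m).
At the end, for the whole second after the job is handed in: the pad rests lining up, flat to within 0.1 rad, on the raised plate, with no corner of its backing plate more than 2 mm outside the plate's outline; it is at rest (angle between pad's own z axis and vertical above 3.04 rad and x of pad_c0 in the frame of plate between -0.072 and 0.072 m and y of pad_c0 in the frame of plate between -0.122 and 0.122 m and x of pad_c1 in the frame of plate between -0.072 and 0.072 m and y of pad_c1 in the frame of plate between -0.122 and 0.122 m and x of pad_c2 in the frame of plate between -0.072 and 0.072 m and y of pad_c2 in the frame of plate between -0.122 and 0.122 m and x of pad_c3 in the frame of plate between -0.072 and 0.072 m and y of pad_c3 in the frame of plate between -0.122 and 0.122 m and z of pad in the frame of plate below 0.034 m and linear speed of pad below 0.01 m/s and angular speed of pad below 0.1 rad/s); the robot touches nothing.
It fails at once if the pad is lifted: all four corners of its backing plate more than 35 mm above the bench (height (world z) of each of pad_c0, pad_c1, pad_c2, pad_c3 above 0.035 m).
It fails at once if the can is moved more than 15 mm (distance of can from where it was at the start of the episode above 0.015 m).
It fails at once if the socket is moved more than 15 mm (distance of socket from where it was at the start of the episode above 0.015 m).
It fails at once if the bearing is moved more than 15 mm (distance of bearing from where it was at the start of the episode above 0.015 m).
It also fails if it takes over 51 s, if anything falls off the work surface, if the arm or the gripper's body presses on something with over 40 N, if the wrist force passes 120 N, or if a joint passes its speed limit or range.

## Working session

There is one attempt and no reset: what is moved stays moved. The work goes in short steps, Python scripts to look and compute and a shell command to move; the robot and the scene stay as the last step left them, time stands still between calls to the robot, and variables do not carry over. Pictures are saved under pics/ and viewed, and the job is handed in when it is done.

```bash
ls; mkdir -p pics; python3 - <<'E'
from workcell import r
import cv2,numpy as np
s=r.sense();print(s)
for n in("scene","top"):
    c=r.camera(n);cv2.imwrite(f"pics/{n}0.png",c["pixels"]);np.savez(f"{n}0.npz",**c)
    print(n,c["intrinsics"],c["k1"],c["extrinsics"])
E
```

```text
pics
{'time': 0.0, 'q': array([67.14497847, 27.37428989,  1.27859321, 89.17598421, -0.65991434,
       63.55821534, -4.76021329]), 'qvel': array([ 0.06452253, -0.02384106,  0.03594103, -0.0961665 , -0.00071865,
       -0.06230222, -0.01734464]), 'effort': array([ 2.42646820e-04, -5.82853174e+01,  1.53449904e+00, -2.72616971e+01,
       -5.43606374e-02,  1.67957658e-02,  1.38528753e-04]), 'tcp_pos': array([ 0.19336961, -0.64609578,  0.22171602]), 'ee_rot': array([-1.79898984e+02,  5.90708366e-03,  1.66644520e+01]), 'force': array([ 0.06149397, -0.12933106,  0.29107557]), 'ft_torque': array([ 0.01593704, -0.04490542, -0.04015984]), 'opening': 0.08809825548565461}
scene [[608.0600367    0.         317.62232145]
 [  0.         608.0600367  243.27996354]
 [  0.           0.           1.        ]] 0.041374293962105874 [[ 0.3570487   0.93395418 -0.01567834 -0.2315285 ]
 [ 0.50301403 -0.20639012 -0.83927349 -0.23223801]
 [-0.78707885  0.29177508 -0.54348339  1.44790662]
 [ 0.          0.          0.          1.        ]]
top [[541.02478315   0.         317.14573241]
 [  0.         541.02478315 239.42648475]
 [  0.           0.           1.        ]] 0.005184280902126027 [[ 0.00104582 -0.99999466  0.00309532  0.0386149 ]
 [-0.98080573 -0.00162928 -0.1949807   0.58905433]
 [ 0.1949847  -0.00283199 -0.98080219  0.85674883]
 [ 0.          0.          0.          1.        ]]
```

View pics/top0.png

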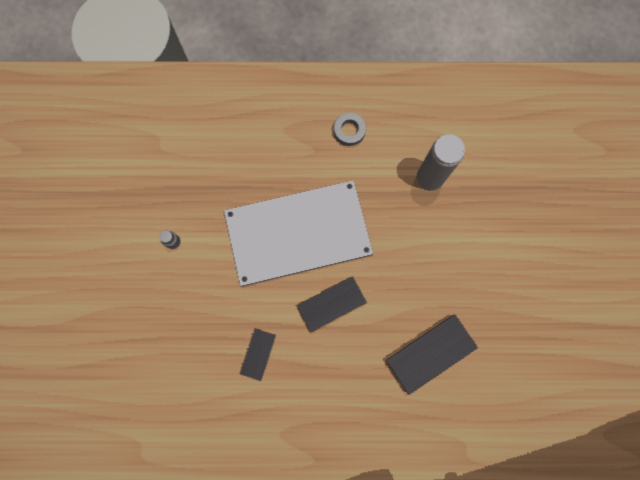

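View pics/scene0.png

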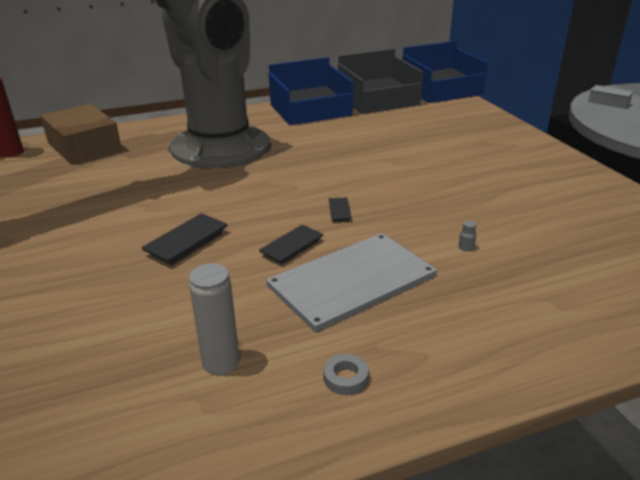

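The top view shows the plate with corners near (225,210), (353,183), (371,253) and (241,284). The middle pad is near (298,305), (355,278), (367,299) and (310,331), with decoys at (258,355) and (432,353). I'll enlarge the crop next.

```bash
cat > h.py <<'E'
import cv2,numpy as np
def back(c,uv,z):
    K=c["intrinsics"];E=c["extrinsics"];k=float(c["k1"])
    out=[]
    for (u,v),zz in zip(uv,np.broadcast_to(z,len(uv))):
        p=np.array([(u-K[0,2])/K[0,0],(v-K[1,2])/K[1,1]]);q=p.copy()
        for _ in range(20): q=p/(1+k*(q@q))
        d=E[:3,:3].T@np.array([q[0],q[1],1]);o=-E[:3,:3].T@E[:3,3]
        out.append(o+d*(zz-o[2])/d[2])
    return np.array(out)
def proj(c,P):
    K=c["intrinsics"];E=c["extrinsics"];k=float(c["k1"])
    X=np.atleast_2d(P)@E[:3,:3].T+E[:3,3];q=X[:,:2]/X[:,2:]
    q=q*(1+k*(q**2).sum(1,keepdims=True))
    return q*[K[0,0],K[1,1]]+K[:2,2]
E
python3 - <<'E'
import cv2,numpy as np
c=np.load("top0.npz");im=c["pixels"]
a=im[170:345,215:415]
a=np.clip(cv2.resize(a,None,fx=4,fy=4,interpolation=cv2.INTER_CUBIC)[:600].astype(float)*1.3,0,255)
cv2.imwrite("pics/crop.png",a[:600])
E
```

```text
[ WARN:0@0.084] global loadsave.cpp:1063 imwrite_ Unsupported depth image for selected encoder is fallbacked to CV_8U.
```

View pics/crop.png

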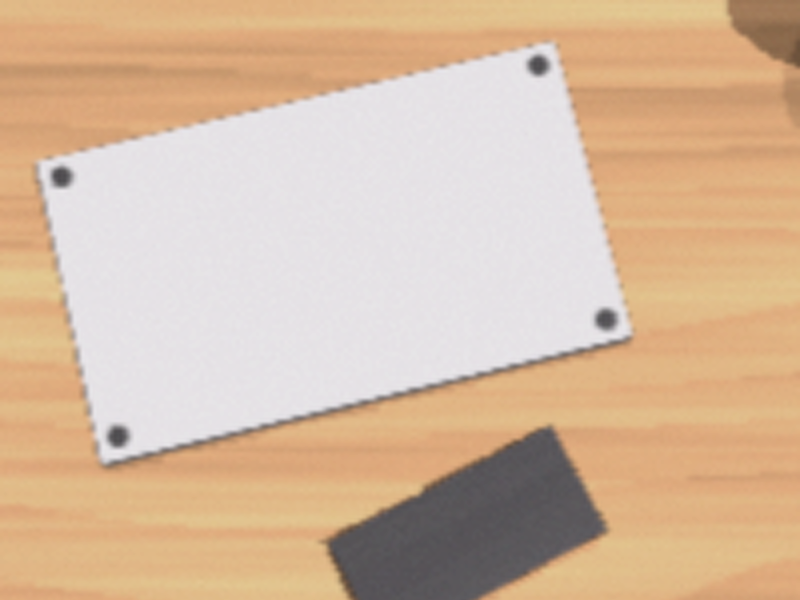

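```bash
python3 - <<'E'
import cv2,numpy as np
from h import *
c=np.load("top0.npz");im=c["pixels"]
o=np.array([215,170])
# order: near-left, near-right, far-right, far-left
pl=np.array([[104,462],[632,335],[554,44],[38,163]])/4+o-.4
P=back(c,pl,.014);print(P.round(4)); print([np.linalg.norm(P[i]-P[(i+1)%4]).round(4) for i in range(4)])
ctr=P.mean(0);ax=(P[2]+P[3]-P[0]-P[1]);print("plate",ctr,np.degrees(np.arctan2(ax[1],ax[0])))
ay=P[0]+P[3]-P[1]-P[2];print(np.degrees(np.arctan2(-ay[0],ay[1])))
m=((im.max(2)<100)).astype(np.uint8);m[:270]=0;m[:, :290]=0;m[:,375:]=0;m[335:]=0
n,l,st,ce=cv2.connectedComponentsWithStats(m);k=1+np.argmax(st[1:,4]);print(st[k])
ct=max(cv2.findContours((l==k).astype(np.uint8),0,1)[0],key=cv2.contourArea)[:,0]
W=back(c,ct.astype(float),.016)[:,:2]
rc=cv2.minAreaRect((W*1000).astype(np.float32));print(rc,cv2.boxPoints(rc))
print(np.median(c["depth"][300:310,325:340]))
E
```

```text
[[ 0.5163  0.1726  0.014 ]
 [ 0.5728 -0.0586  0.014 ]
 [ 0.7066 -0.0258  0.014 ]
 [ 0.6506  0.206   0.014 ]]
[np.float64(0.238), np.float64(0.1377), np.float64(0.2385), np.float64(0.1383)]
plate [0.61157801 0.07356126 0.014     ] 13.879993973361154
13.65784670434504
[ 297  277   69   55 1929]
((484.220458984375, 15.531105041503906), (52.97160339355469, 110.88407897949219), 27.830902099609375) [[434.9144    52.19487 ]
 [486.68216  -45.863174]
 [533.5265   -21.13266 ]
 [481.75876   76.925385]]
0.93424803
```

```bash
cat >> h.py <<'E'
from scipy.spatial.transform import Rotation as Ro
PO=np.array([.6116,.0736,0]);PY=13.8
def w(x,y,z):  # plate frame -> world
    return PO+Ro.from_euler('z',PY,degrees=True).apply([x,y,z])
def inpl(p): return Ro.from_euler('z',-PY,degrees=True).apply(np.asarray(p)-PO)
def rel(s,p,rpy=None):
    R=Ro.from_euler('xyz',s["ee_rot"],degrees=True)
    t=R.inv().apply(np.asarray(p)-s["tcp_pos"])*100
    a=(R.inv()*Ro.from_euler('xyz',rpy,degrees=True)).as_rotvec() if rpy is not None else np.zeros(3)
    return t.round(2),a.round(3)
E
python3 - <<'E'
from workcell import r
from h import *
s=r.sense()
print(rel(s,[.48,-.2,.2],[180,0,27.8]));print(rel(s,[.445,-.005,.1],[180,0,27.8]))
E
```

```text
(array([ 40.25, -34.52,   2.23]), array([-0.002, -0.   , -0.194]))
(array([ 42.49, -54.19,  12.26]), array([-0.002, -0.   , -0.194]))
```

```bash
python3 -m pendant '[[[6,5,-3.7,0.3,0,0,-0.03],[6,10,-7.4,0.6,0,0,-0.06],[6,15,-11,0.9,0,0,-0.09],[6,20,-15,1.1,0,0,-0.12],[6,25,-19.5,1.4,0,0,-0.15],[6,30,-23.5,1.7,0,0,-0.17],[6,35,-28.5,2,0,0,-0.194],[6,39,-33,2.2,0,0,-0.194]]]'; python3 - <<'E'
from workcell import r
from h import *
s=r.sense()
print(rel(s,[.445,-.005,.1],[180,0,27.8]))
print(rel(s,[.445,-.005,.05],[180,0,27.8]))
E
```

```text
time: 1.1
tcp_pos: [0.4669, -0.2288, 0.2005]
ee_rot: [-179.9, -0.0, 27.8]
force: [0.4, -0.6, 0.0]
opening: 0.0601
(array([  8.49, -20.81,  10.09]), array([-0.002, -0.   , -0.   ]))
(array([  8.49, -20.8 ,  15.09]), array([-0.002, -0.   , -0.   ]))
```

```bash
python3 -m pendant '[[[6,2.1,-5.2,2.5,0,0,0],[6,4.2,-10.4,5,0,0,0],[6,6.3,-15.6,8,0,0,0],[6,8.5,-20.8,11,0,0,0],[6,8.5,-20.8,14,0,0,0],[6,8.5,-20.8,16,0,0,0],[6,8.5,-20.8,16,0,0,0],[6,8.5,-20.8,16,0,0,0]]]'; python3 - <<'E'
from workcell import r
from h import *
s=r.sense();print(s["q"])
print(rel(s,[.445,-.005,.006],[180,0,27.8]))
for n in("scene","top"):
    c=r.camera(n);cv2.imwrite(f"pics/{n}1.png",c["pixels"])
E
```

```text
time: 2.1
tcp_pos: [0.4454, -0.005, 0.0414]
ee_rot: [-179.9, -0.0, 27.8]
force: [0.2, -0.6, -0.2]
opening: 0.0601
[  7.74474523  23.44539767 -17.74626522 126.84845463  13.2906438
  31.38993637 -82.24969341]
(array([-0.04, -0.02,  3.54]), array([-0.001, -0.001, -0.001]))
```

View pics/scene1.png

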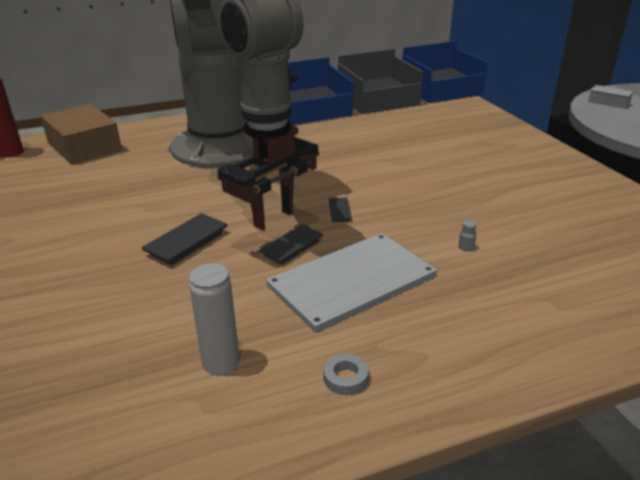

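View pics/top1.png

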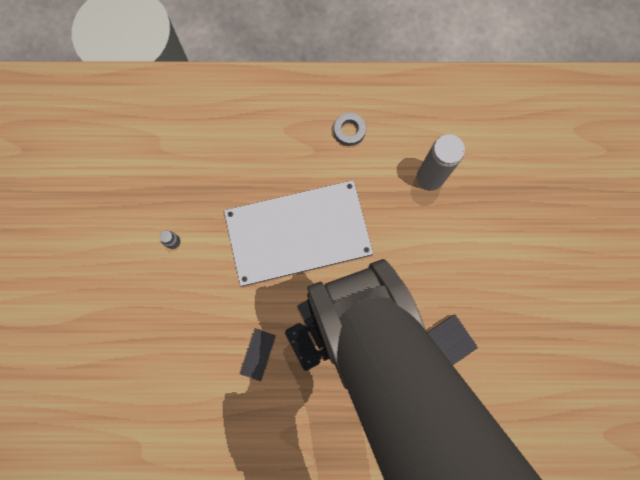

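```bash
python3 - <<'E'
from workcell import r
from h import *
s=r.sense();print(inpl(s["tcp_pos"]))
for x,y,yaw in((-.17,-.035,25),(-.16,-.033,20),(-.15,-.03,13.8),(-.138,-.03,13.8)): print(rel(s,w(x,y,.006),[180,0,yaw]))
E
```

```text
[-0.17978322 -0.03693557  0.04176278]
(array([0.99, 0.05, 3.58]), array([-0.001, -0.002,  0.048]))
(array([2.01, 0.1 , 3.58]), array([-0.001, -0.002,  0.135]))
(array([3.05, 0.05, 3.58]), array([-0.001, -0.002,  0.244]))
(array([4.22, 0.34, 3.58]), array([-0.001, -0.002,  0.244]))
```

```bash
python3 -m pendant '[[[6,0,0,1.8,0,0,0],[6,0,0,3.5,0,0,0],[6,0.5,0,3.5,0,0,0.02],[6,1,0.05,3.5,0,0,0.05],[6,1.6,0.1,3.5,0,0,0.1],[6,2.3,0.1,3.5,0,0,0.17],[6,3,0.05,3.5,0,0,0.24],[6,3,0.05,3.5,0,0,0.24]]]'; python3 - <<'E'
from workcell import r
from h import *
s=r.sense()
print(inpl(s["tcp_pos"]),s["force"])
for x in (-.14,-.135,-.13):print(rel(s,w(x,-.03,.006),[180,0,13.8]))
c=r.camera("scene");cv2.imwrite("pics/s2.png",cv2.resize(c["pixels"][140:340,180:440],None,fx=3,fy=3))
E
```

```text
time: 3.2
tcp_pos: [0.474, 0.009, 0.0077]
ee_rot: [-179.9, -0.2, 14.0]
force: [1.0, 1.0, 0.3]
opening: 0.0598
[-0.14907421 -0.02992223  0.00766877] [0.97225815 1.04576789 0.2596464 ]
(array([0.91, 0.01, 0.17]), array([-0.001, -0.004,  0.004]))
(array([1.41, 0.01, 0.17]), array([-0.001, -0.004,  0.004]))
(array([1.91, 0.02, 0.17]), array([-0.001, -0.004,  0.004]))
```

View pics/s2.png

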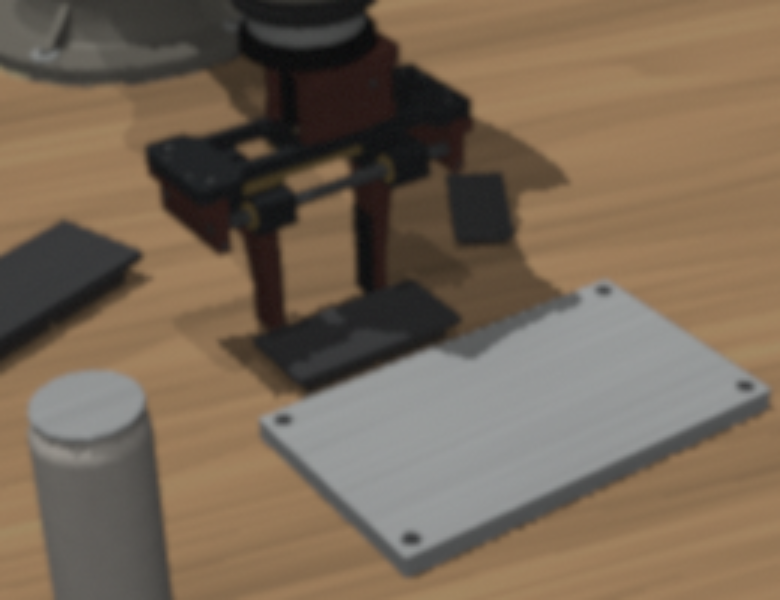

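```bash
python3 -m pendant '[[[6,-0.3,0,0,0,0,0],[6,-0.3,-0.8,0.1,0,0,0],[6,0.1,-0.8,0.1,0,0,0],[6,0.6,-0.8,0.1,0,0,0],[6,1.1,-0.8,0.1,0,0,0],[6,1.4,-0.8,0.1,0,0,0],[6,1.6,-0.8,0.1,0,0,0],[6,1.8,-0.8,0.1,0,0,0]]]'; python3 - <<'E'
from workcell import r
from h import *
s=r.sense()
print(inpl(s["tcp_pos"]),Ro.from_euler('z',-PY,degrees=True).apply(s["force"]),s["ft_torque"])
print(rel(s,w(-.13,-.022,.006),[180,0,13.8]))
c=r.camera("scene");cv2.imwrite("pics/s3.png",cv2.resize(c["pixels"][140:340,180:440],None,fx=3,fy=3))
E
```

```text
time: 4.25
tcp_pos: [0.4867, 0.0202, 0.0062]
ee_rot: [-180.0, 0.1, 14.0]
force: [-8.5, -2.0, 5.8]
opening: 0.06
[-0.13408592 -0.02208845  0.00617792] [-8.72388087  0.1296372   5.81401177] [-0.40531737  2.03090848 -0.18199155]
(array([ 0.41, -0.01,  0.02]), array([-0.001,  0.002,  0.004]))
```

View pics/s3.png

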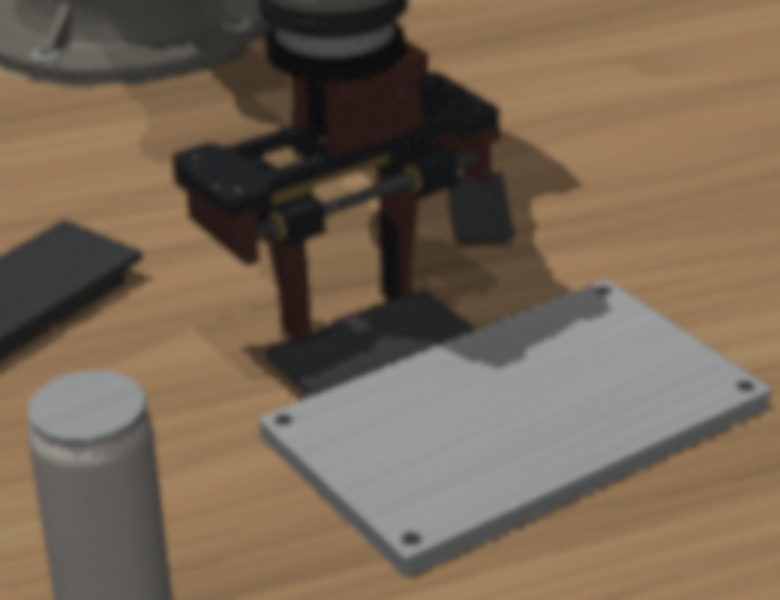

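```bash
cat >> h.py <<'E'
XE=-.072
def pose(th,ta,pre,y=-.022,d=.004):
    t,a=np.radians([th,ta])
    C=np.array([XE-.052*np.cos(t)-.004*np.sin(t),.014+.052*np.sin(t)-.004*np.cos(t)])
    tx=np.array([np.cos(a),np.sin(a)]);tz=np.array([np.sin(a),-np.cos(a)])
    T=C-.010*tx+d*tz+pre*np.array([np.cos(t),-np.sin(t)])
    R=Ro.from_euler('z',PY,degrees=True)*Ro.from_euler('y',-ta,degrees=True)*Ro.from_euler('x',180,degrees=True)
    return w(T[0],y,T[1]),R.as_euler('xyz',degrees=True)
def show(s,L,**k):
    for th,ta,pre in L:
        t,a=rel(s,*pose(th,ta,pre,**k));print((th,ta,pre),list(t),list(a))
def st(s):
    print(s["time"],inpl(s["tcp_pos"]).round(4),s["ee_rot"].round(1),"F",Ro.from_euler('z',-PY,degrees=True).apply(s["force"]).round(1),"q",s["q"].round(0))
E
python3 - <<'E'
from workcell import r
from h import *
s=r.sense();st(s)
show(s,[(0,0,.004),(3,1,.005),(6,2,.005),(10,3,.005),(14,5,.005),(18,7,.005),(22,9,.005),(22,9,.005)])
E
```

```text
4.3 [-0.1341 -0.0221  0.0061] [-1.8e+02  1.0e-01  1.4e+01] F [-7.8  0.1  3.8] q [  0.  30. -12. 122.  12.  29. -97.]
(0, 0, 0.004) [np.float64(0.41), np.float64(-0.01), np.float64(0.01)] [np.float64(-0.001), np.float64(0.002), np.float64(0.004)]
(3, 1, 0.005) [np.float64(0.5), np.float64(-0.01), np.float64(-0.22)] [np.float64(-0.001), np.float64(0.02), np.float64(0.004)]
(6, 2, 0.005) [np.float64(0.51), np.float64(-0.01), np.float64(-0.45)] [np.float64(-0.001), np.float64(0.037), np.float64(0.004)]
(10, 3, 0.005) [np.float64(0.53), np.float64(-0.01), np.float64(-0.76)] [np.float64(-0.001), np.float64(0.054), np.float64(0.004)]
(14, 5, 0.005) [np.float64(0.59), np.float64(-0.01), np.float64(-1.05)] [np.float64(-0.001), np.float64(0.089), np.float64(0.004)]
(18, 7, 0.005) [np.float64(0.67), np.float64(-0.01), np.float64(-1.34)] [np.float64(-0.001), np.float64(0.124), np.float64(0.004)]
(22, 9, 0.005) [np.float64(0.77), np.float64(-0.01), np.float64(-1.63)] [np.float64(-0.001), np.float64(0.159), np.float64(0.004)]
(22, 9, 0.005) [np.float64(0.77), np.float64(-0.01), np.float64(-1.63)] [np.float64(-0.001), np.float64(0.159), np.float64(0.004)]
```

```bash
python3 -m pendant '[[[6,0.4,0,0,0,0,0],[6,0.5,0,-0.1,0,0.01,0],[6,0.5,0,-0.3,0,0.02,0],[6,0.5,0,-0.5,0,0.035,0],[6,0.53,0,-0.76,0,0.055,0],[6,0.6,0,-1.05,0,0.09,0],[6,0.67,0,-1.35,0,0.125,0],[6,0.77,0,-1.63,0,0.16,0]]]'; python3 - <<'E'
from workcell import r
from h import *
s=r.sense();st(s)
c=r.camera("scene");cv2.imwrite("pics/s4.png",cv2.resize(c["pixels"][140:340,180:440],None,fx=3,fy=3))
E
```

```text
time: 5.3
tcp_pos: [0.4898, 0.0209, 0.021]
ee_rot: [-179.9, -8.6, 14.0]
force: [-9.0, -1.8, -0.5]
opening: 0.06
5.3 [-0.1308 -0.0221  0.021 ] [-179.9   -8.6   14. ] F [-9.1  0.4 -0.5] q [  1.  25. -12. 128.  13.  19. -98.]
```

View pics/s4.png

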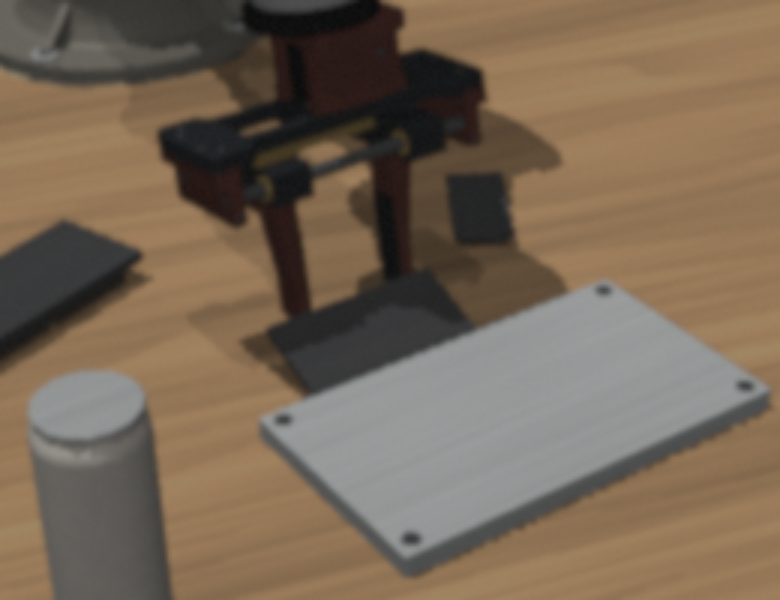

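```bash
cat >> h.py <<'E'
def pose(th,ta,pre,y=-.022,d=.004):
    t,a=np.radians([th,ta]);f=(t+a)/2
    C=np.array([XE-.052*np.cos(t)-.004*np.sin(t),.014+.052*np.sin(t)-.004*np.cos(t)])
    tx=np.array([np.cos(a),np.sin(a)]);tz=np.array([np.sin(a),-np.cos(a)])
    T=C-.010*tx+d*tz+pre*np.array([np.cos(f),-np.sin(f)])
    R=Ro.from_euler('z',PY,degrees=True)*Ro.from_euler('y',-ta,degrees=True)*Ro.from_euler('x',180,degrees=True)
    return w(T[0],y,T[1]),R.as_euler('xyz',degrees=True)
E
python3 - <<'E'
from workcell import r
from h import *
s=r.sense();st(s)
show(s,[(24,9.5,.005),(27,10.5,.005),(30,11.5,.005),(33,12.5,.005),(36,13.5,.005),(39,14.5,.005),(42,15.5,.005),(45,16.5,.005)])
E
```

```text
5.35 [-0.1309 -0.0222  0.0212] [-180.    -8.8   14. ] F [-7.4  1.3  0.4] q [  1.  25. -12. 128.  13.  18. -98.]
(24, 9.5, 0.005) [np.float64(0.57), np.float64(-0.02), np.float64(-0.24)] [np.float64(-0.001), np.float64(0.013), np.float64(0.003)]
(27, 10.5, 0.005) [np.float64(0.71), np.float64(-0.01), np.float64(-0.44)] [np.float64(-0.001), np.float64(0.03), np.float64(0.003)]
(30, 11.5, 0.005) [np.float64(0.86), np.float64(-0.01), np.float64(-0.64)] [np.float64(-0.001), np.float64(0.048), np.float64(0.003)]
(33, 12.5, 0.005) [np.float64(1.02), np.float64(-0.01), np.float64(-0.83)] [np.float64(-0.001), np.float64(0.065), np.float64(0.003)]
(36, 13.5, 0.005) [np.float64(1.19), np.float64(-0.01), np.float64(-1.01)] [np.float64(-0.001), np.float64(0.083), np.float64(0.003)]
(39, 14.5, 0.005) [np.float64(1.37), np.float64(-0.01), np.float64(-1.18)] [np.float64(-0.001), np.float64(0.1), np.float64(0.003)]
(42, 15.5, 0.005) [np.float64(1.56), np.float64(-0.01), np.float64(-1.34)] [np.float64(-0.001), np.float64(0.118), np.float64(0.003)]
(45, 16.5, 0.005) [np.float64(1.76), np.float64(-0.01), np.float64(-1.5)] [np.float64(-0.002), np.float64(0.135), np.float64(0.003)]
```

```bash
python3 -m pendant '[[[6,0.57,0,-0.24,0,0.01,0],[6,0.71,0,-0.44,0,0.025,0],[6,0.86,0,-0.64,0,0.04,0],[6,1.02,0,-0.83,0,0.055,0],[6,1.19,0,-1.01,0,0.07,0],[6,1.37,0,-1.18,0,0.08,0],[6,1.56,0,-1.34,0,0.09,0],[6,1.76,0,-1.5,0,0.1,0]]]'; python3 - <<'E'
from workcell import r
from h import *
s=r.sense();st(s)
c=r.camera("scene");cv2.imwrite("pics/s5.png",cv2.resize(c["pixels"][140:340,180:440],None,fx=3,fy=3))
E
```

```text
time: 6.35
tcp_pos: [0.5002, 0.0232, 0.0373]
ee_rot: [-180.0, -14.0, 13.9]
force: [-11.3, -1.8, 6.8]
opening: 0.0597
6.35 [-0.1202 -0.0223  0.0373] [-180.   -14.    13.9] F [-11.4   1.    6.8] q [  1.  23. -11. 131.  14.  13. -99.]
```

View pics/s5.png

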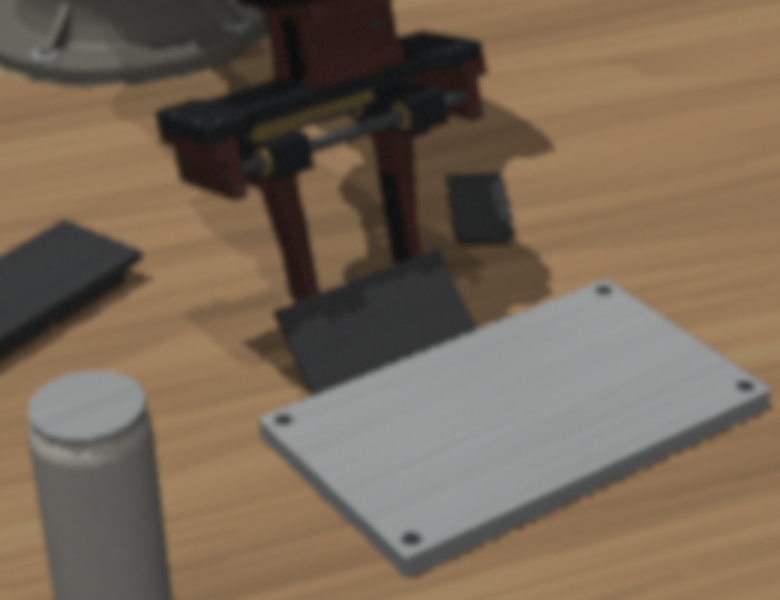

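```bash
python3 - <<'E'
from workcell import r
from h import *
s=r.sense();st(s)
show(s,[(47,14,.005),(50,14.5,.005),(53,15,.005),(56,15.5,.005),(60,16,.005),(64,16.5,.005),(68,17,.005),(72,17.5,.005)])
E
```

```text
6.4 [-0.1201 -0.0223  0.0375] [-180.   -14.1   13.9] F [-10.6   0.    7.2] q [  1.  23. -11. 131.  14.  13. -99.]
(47, 14, 0.005) [np.float64(0.58), np.float64(-0.03), np.float64(-0.16)] [np.float64(-0.001), np.float64(-0.001), np.float64(0.002)]
(50, 14.5, 0.005) [np.float64(0.81), np.float64(-0.03), np.float64(-0.28)] [np.float64(-0.001), np.float64(0.007), np.float64(0.002)]
(53, 15, 0.005) [np.float64(1.04), np.float64(-0.03), np.float64(-0.4)] [np.float64(-0.001), np.float64(0.016), np.float64(0.002)]
(56, 15.5, 0.005) [np.float64(1.28), np.float64(-0.03), np.float64(-0.5)] [np.float64(-0.001), np.float64(0.025), np.float64(0.002)]
(60, 16, 0.005) [np.float64(1.6), np.float64(-0.03), np.float64(-0.61)] [np.float64(-0.001), np.float64(0.034), np.float64(0.002)]
(64, 16.5, 0.005) [np.float64(1.94), np.float64(-0.03), np.float64(-0.71)] [np.float64(-0.001), np.float64(0.042), np.float64(0.002)]
(68, 17, 0.005) [np.float64(2.28), np.float64(-0.03), np.float64(-0.78)] [np.float64(-0.001), np.float64(0.051), np.float64(0.002)]
(72, 17.5, 0.005) [np.float64(2.62), np.float64(-0.03), np.float64(-0.82)] [np.float64(-0.001), np.float64(0.06), np.float64(0.002)]
```

```bash
python3 -m pendant '[[[6,0.58,0,-0.22,0,0,0],[6,0.8,0,-0.38,0,0.007,0],[6,1.03,0,-0.5,0,0.015,0],[6,1.25,0,-0.63,0,0.025,0],[6,1.55,0,-0.76,0,0.03,0],[6,1.88,0,-0.86,0,0.04,0],[6,2.2,0,-0.94,0,0.05,0],[6,2.52,0,-1,0,0.06,0]]]'; python3 - <<'E'
from workcell import r
from h import *
s=r.sense();st(s)
c=r.camera("scene");cv2.imwrite("pics/s6.png",cv2.resize(c["pixels"][140:340,180:440],None,fx=3,fy=3))
E
```

```text
time: 7.4
tcp_pos: [0.5199, 0.0281, 0.0541]
ee_rot: [180.0, -17.4, 14.0]
force: [-18.0, -1.8, 31.9]
opening: 0.06
7.4 [-0.0999 -0.0223  0.0541] [180.  -17.4  14. ] F [-17.9   2.6  31.9] q [  1.  22. -12. 130.  15.  12. -99.]
```

View pics/s6.png

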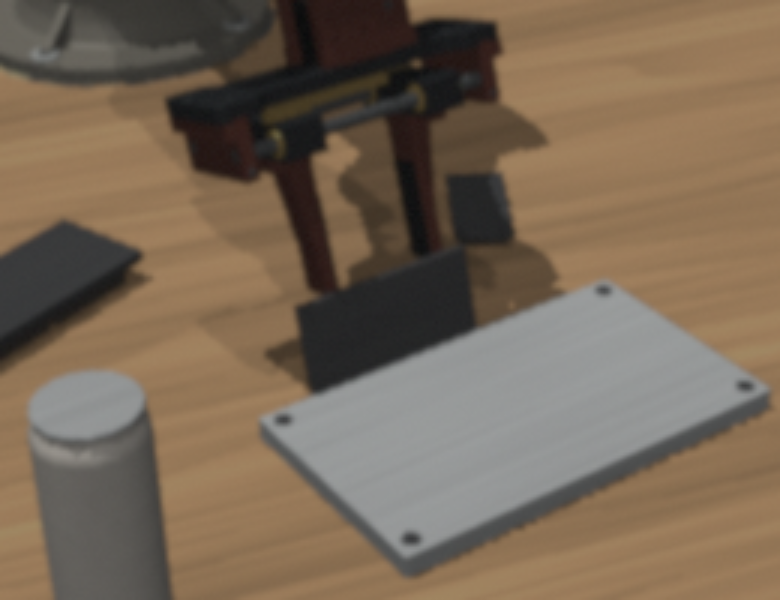

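```bash
python3 - <<'E'
from workcell import r
from h import *
s=r.sense();st(s)
R=(Ro.from_euler('z',PY,degrees=True)*Ro.from_euler('y',-17.5,degrees=True)*Ro.from_euler('x',180,degrees=True)).as_euler('xyz',degrees=True)
for x,z in((-.098,.0560),(-.093,.0575),(-.087,.058),(-.081,.058),(-.075,.0575),(-.069,.057),(-.063,.056),(-.058,.056)):
    print(rel(s,w(x,-.022,z),R))
E
```

```text
7.45 [-0.0991 -0.0223  0.0546] [180.  -17.5  14. ] F [-15.8   2.5  29.8] q [  1.  22. -12. 130.  15.  12. -99.]
(array([ 0.14, -0.03, -0.11]), array([-0.   , -0.   ,  0.003]))
(array([ 0.67, -0.03, -0.1 ]), array([-0.   , -0.   ,  0.003]))
(array([ 1.25, -0.03,  0.03]), array([-0.   , -0.   ,  0.003]))
(array([ 1.83, -0.03,  0.21]), array([-0.   , -0.   ,  0.003]))
(array([ 2.38, -0.03,  0.44]), array([-0.   , -0.   ,  0.003]))
(array([ 2.94, -0.02,  0.67]), array([-0.   , -0.   ,  0.003]))
(array([ 3.48, -0.02,  0.95]), array([-0.   , -0.   ,  0.003]))
(array([ 3.96, -0.02,  1.1 ]), array([-0.   , -0.   ,  0.003]))
```

```bash
python3 -m pendant '[[[6,0.14,0,-0.12,0,0,0],[6,0.4,0,-0.12,0,0,0],[6,0.67,0,-0.1,0,0,0],[6,0.95,0,-0.04,0,0,0],[6,1.25,0,0.03,0,0,0],[6,1.55,0,0.12,0,0,0],[6,1.83,0,0.2,0,0,0],[6,2.1,0,0.3,0,0,0]]]'; python3 - <<'E'
from workcell import r
from h import *
s=r.sense();st(s)
c=r.camera("scene");cv2.imwrite("pics/s7.png",cv2.resize(c["pixels"][140:340,180:440],None,fx=3,fy=3))
E
```

```text
time: 8.45
tcp_pos: [0.5473, 0.0348, 0.0621]
ee_rot: [179.9, -18.2, 14.0]
force: [-0.2, 0.3, 19.8]
opening: 0.06
8.45 [-0.0717 -0.0223  0.0621] [179.9 -18.2  14. ] F [-0.1  0.3 19.8] q [  1.  22. -12. 127.  15.  13. -99.]
```

View pics/s7.png

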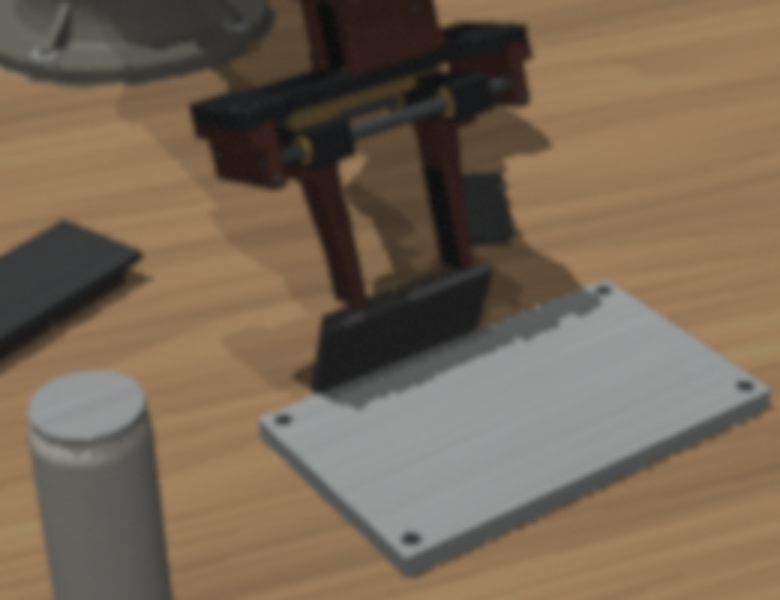

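```bash
python3 - <<'E'
from workcell import r
from h import *
s=r.sense();st(s)
R=(Ro.from_euler('z',PY,degrees=True)*Ro.from_euler('y',-18,degrees=True)*Ro.from_euler('x',180,degrees=True)).as_euler('xyz',degrees=True)
for x,z in((-.072,.062),(-.068,.063),(-.06,.063),(-.05,.061),(-.045,.060)):
    print(rel(s,w(x,-.022,z),R))
E
```

```text
8.5 [-0.0711 -0.0223  0.0622] [179.9 -18.3  14. ] F [ 0.6  0.4 19.2] q [  1.  23. -12. 127.  15.  13. -99.]
(array([-0.09, -0.03, -0.01]), array([-0.   , -0.005,  0.003]))
(array([ 0.32, -0.03,  0.02]), array([-0.   , -0.005,  0.003]))
(array([ 1.08, -0.03,  0.27]), array([-0.   , -0.005,  0.003]))
(array([ 1.97, -0.02,  0.77]), array([-0.   , -0.005,  0.003]))
(array([ 2.41, -0.02,  1.03]), array([-0.   , -0.005,  0.003]))
```

```bash
python3 -m pendant '[[[6,0.1,0,0,0,0,0],[6,0.3,0,0,0,0,0],[6,0.55,0,0.08,0,0,0],[6,0.8,0,0.16,0,0,0],[6,1.1,0,0.3,0,0,0],[6,1.4,0,0.46,0,0,0],[6,1.7,0,0.62,0,0,0],[6,2,0,0.78,0,0,0]]]'; python3 - <<'E'
from workcell import r
from h import *
s=r.sense();st(s)
c=r.camera("scene");cv2.imwrite("pics/s8.png",cv2.resize(c["pixels"][140:340,180:440],None,fx=3,fy=3))
E
```

```text
time: 9.5
tcp_pos: [0.5689, 0.0402, 0.061]
ee_rot: [179.9, -18.3, 14.0]
force: [-0.6, 0.2, 0.3]
opening: 0.06
9.5 [-0.0494 -0.0222  0.061 ] [179.9 -18.3  14. ] F [-0.6  0.4  0.3] q [  1.  24. -12. 124.  15.  14. -99.]
```

View pics/s8.png

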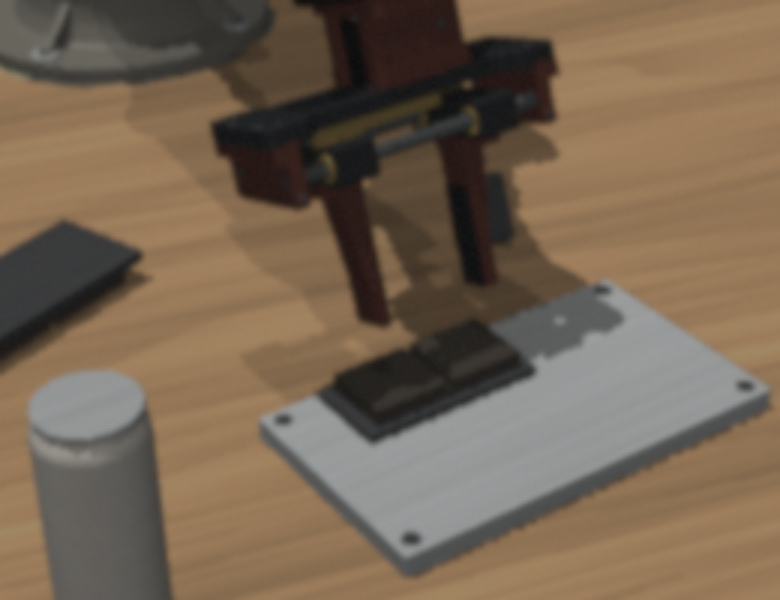

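```bash
python3 - <<'E'
from workcell import r
from h import *
s=r.sense();st(s)
for x,z,t in((-.07,.062,12),(-.108,.06,0),(-.108,.03,0),(-.108,.0168,0)):
    R=(Ro.from_euler('z',PY,degrees=True)*Ro.from_euler('y',-t,degrees=True)*Ro.from_euler('x',180,degrees=True)).as_euler('xyz',degrees=True)
    print(rel(s,w(x,-.022,z),R))
E
```

```text
9.55 [-0.049  -0.0221  0.0611] [179.9 -18.3  14. ] F [ 1.2  0.4 -0.2] q [  1.  24. -12. 124.  15.  14. -99.]
(array([-1.97, -0.02, -0.75]), array([-0.   , -0.11 ,  0.003]))
(array([-5.64, -0.03, -1.75]), array([ 0.   , -0.319,  0.003]))
(array([-6.58, -0.04,  1.1 ]), array([ 0.   , -0.319,  0.003]))
(array([-7.  , -0.04,  2.35]), array([ 0.   , -0.319,  0.003]))
```

```bash
python3 -m pendant '[[[6,-1,0,-0.5,0,-0.06,0],[6,-2,0,-0.85,0,-0.12,0],[6,-3.5,0,-1.3,0,-0.2,0],[6,-5,0,-1.6,0,-0.28,0],[6,-5.7,0,-1.7,0,-0.319,0],[6,-6.1,0,-0.4,0,-0.319,0],[6,-6.6,0,1.1,0,-0.319,0],[6,-6.6,0,1.1,0,-0.319,0]]]'; python3 - <<'E'
from workcell import r
from h import *
s=r.sense();st(s)
for x,z in ((-.108,.017),(-.08,.017),(-.06,.017),(-.05,.017)): print(rel(s,w(x,-.022,z),[180,0,13.8]))
c=r.camera("scene");cv2.imwrite("pics/s9.png",cv2.resize(c["pixels"][140:340,180:440],None,fx=3,fy=3))
E
```

```text
time: 10.55
tcp_pos: [0.5103, 0.0259, 0.0281]
ee_rot: [180.0, 0.2, 14.0]
force: [-0.6, -0.4, 0.3]
opening: 0.0598
10.55 [-0.1097 -0.0222  0.0281] [180.    0.2  14. ] F [-0.7 -0.2  0.3] q [  1.  29. -14. 119.  12.  34. -97.]
(array([ 0.18, -0.02,  1.11]), array([0.   , 0.003, 0.003]))
(array([ 2.98, -0.01,  1.1 ]), array([0.   , 0.003, 0.003]))
(array([ 4.98, -0.  ,  1.09]), array([0.   , 0.003, 0.003]))
(array([5.98, 0.  , 1.09]), array([0.   , 0.003, 0.003]))
```

View pics/s9.png

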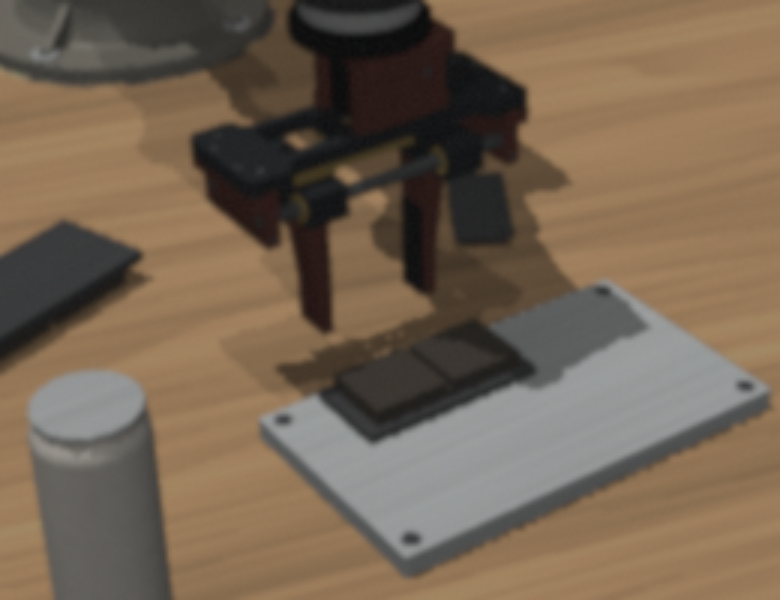

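```bash
python3 -m pendant '[[[6,0,0,0.6,0,0,0],[6,0,0,1.1,0,0,0],[6,1,0,1.1,0,0,0],[6,2,0,1.1,0,0,0],[6,2.7,0,1.1,0,0,0],[6,3.4,0,1.1,0,0,0],[6,4.1,0,1.1,0,0,0],[6,4.8,0,1.1,0,0,0]]]'; python3 - <<'E'
from workcell import r
from h import *
s=r.sense();st(s)
c=r.camera("scene");cv2.imwrite("pics/s10.png",cv2.resize(c["pixels"][140:340,180:440],None,fx=3,fy=3))
E
```

```text
time: 11.6
tcp_pos: [0.5575, 0.0375, 0.0176]
ee_rot: [180.0, 0.1, 14.0]
force: [-0.8, -1.1, 0.1]
opening: 0.06
11.6 [-0.0612 -0.0221  0.0176] [1.8e+02 1.0e-01 1.4e+01] F [-1.  -0.9  0.1] q [  0.  33. -14. 113.  13.  36. -97.]
```

View pics/s10.png

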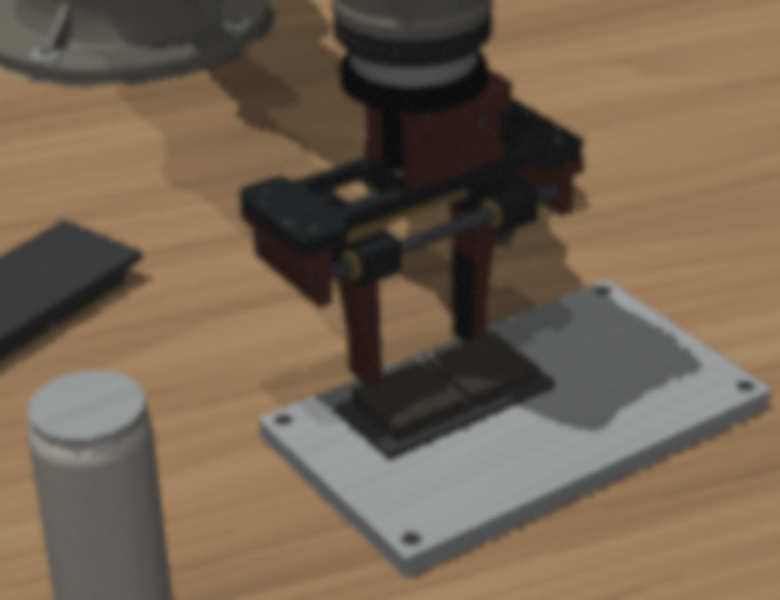

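The pad is moving on the plate. I'll push about 2 cm more, ending slowly, then retreat and lift.

```bash
python3 -m pendant '[[[6,0.5,0,0.05,0,0,0],[6,1,0,0.05,0,0,0],[6,1.4,0,0.05,0,0,0],[6,1.7,0,0.05,0,0,0],[6,1.8,0,0.05,0,0,0],[6,1.8,0,0,0,0,0],[6,1.2,0,0,0,0,0],[6,0,0,-0.5,0,0,0]]]'; python3 -m pendant '[[[6,-2,0,-2,0,0,0],[6,-4,0,-5,0,0,0],[6,-6,0,-9,0,0,0],[6,-8,3,-13,0,0,0],[6,-8,9,-17,0,0,0],[6,-7,15,-19,0,0,0],[6,-6,21,-19,0,0,0],[6,-5,27,-19,0,0,0]]]'; python3 - <<'E'
from workcell import r
from h import *
s=r.sense();st(s)
for n in("scene","top"):
    c=r.camera(n);np.savez(f"{n}2.npz",**c)
    a=c["pixels"]; cv2.imwrite(f"pics/{n}11.png",a if n=="scene" else np.clip(cv2.resize(a[170:320,215:415],None,fx=4,fy=4,interpolation=cv2.INTER_CUBIC)*1.4,0,255).astype(np.uint8))
E
```

```text
time: 12.65
tcp_pos: [0.5584, 0.038, 0.0229]
ee_rot: [180.0, 0.0, 14.0]
force: [-0.5, 0.7, -0.4]
opening: 0.0598
time: 13.65
tcp_pos: [0.5727, -0.2316, 0.2142]
ee_rot: [179.9, -0.1, 14.0]
force: [1.8, 1.0, -0.1]
opening: 0.0598
13.65 [-0.1105 -0.2871  0.2142] [ 1.799e+02 -1.000e-01  1.400e+01] F [ 2.   0.6 -0.1] q [ 24.  23. -10.  97.   5.  60. -64.]
```

View pics/scene11.png

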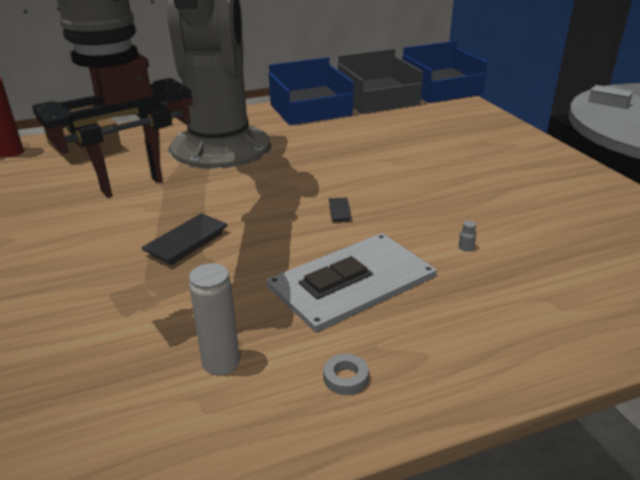

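View pics/top11.png

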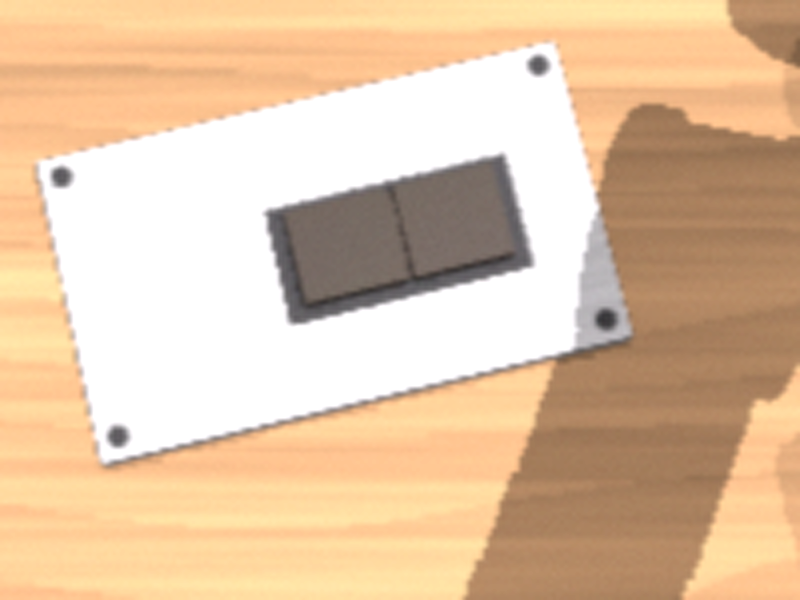

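The pad lies lining up and well inside the plate outline: in the crop its corners are (268,212), (503,156), (532,265) and (292,322). The can, socket and bearing have not visibly moved and the arm is clear. I'm handing in.

```bash
python3 - <<'E'
from workcell import r
from h import *
c=np.load("top2.npz")
p=np.array([[268,212],[503,156],[532,265],[292,322]])/4+[215,170]-.4
print(np.array([inpl(x) for x in back(c,p,.02)]).round(3))
a=np.load("scene0.npz")["pixels"].astype(int);b=np.load("scene2.npz")["pixels"].astype(int)
for n,(x0,y0,x1,y1) in dict(socket=(455,218,480,252),bearing=(318,350,372,396),can=(188,262,240,300)).items(): print(n,np.abs(a-b)[y0:y1,x0:x1].mean())
s=r.sense();print(s["qvel"].round(2),s["force"])
r.job_done()
E
```

```text
[[ 0.022  0.024  0.02 ]
 [ 0.022 -0.083  0.02 ]
 [-0.029 -0.083  0.02 ]
 [-0.029  0.025  0.02 ]]
socket 6.761176470588235
bearing 7.347960279119699
can 11.351214574898785
[-2.54 -2.25 -4.3   4.75 -1.91  0.32 -3.13] [-0.14193889  0.21543841 -1.49792635]
the job is handed in; nothing more can be done
```

The pad lies lining up, flat and wholly on the plate, and I handed the job in at about 14 s of the 51 s allowed.

**What I did:** I pushed the pad with both fingertips until it was square against the plate's near edge. There I pressed it with about 9–11 N and swung it up about that edge with the fingers tilted. I toppled it onto the plate, pushed it on about 4 cm, and moved the arm away. The pad was never gripped.

**Last checks:**
- **Pad position:** in the plate frame its corners measure x from -0.029 to 0.022 m and y from -0.083 to 0.025 m. The margin to the outline is about 4 cm or more on every side.
- **Can, socket and bearing:** none has visibly moved in the pictures, and the fingers never came near them. The pixel comparison was not clean: mean differences of 7–11 grey levels. I put that down to noise and the arm's changed shadow but did not check it further.
- **Robot:** it touched nothing at hand-in. The arm was still settling at a few degrees per second, about 0.2 m up and clear of everything.
- **Force:** during the swing-up the finger force peaked at about 37 N in the end-of-call readings, mostly vertical. That was at the fingertips and well under the 120 N wrist limit.

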